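# Knock home the tray-locking pin at the pastry counter

### The arm

A 6-joint arm with a two-finger parallel gripper is mounted at the origin on the work surface. World frame = base frame: x ahead of the robot, y to its left, z up, the work surface at z = 0. Lengths are in m, angles in rad, forces in N, time in s.
With the tool pointing down it reaches from about 0.25 to 0.725 m from the base axis. Payload 4 kg.
Tool frame: the origin (TCP) lies midway between the tips of the shut fingers; the grasp point (between the pads) lies 19 mm behind it (bot.grip_depth is the distance from the TCP to the grasp point, in m); z points along the fingers, y is the line along which they close (so a half turn about z gives the same grasp; the last joint's range is limited). The gripper opens to 85 mm and grips with 20 to 120 N. Pads are 22 mm wide; open, the fingers measure 114 mm over their backs; the gripper's body (76 mm by 85 mm) begins 54 mm behind the grasp point. The pads swing forward as they close: fully open they stand 13 mm farther back than shut.
Start: joints at [1.277, 0.241, 0.005, 1.335, 0, 1.571], TCP at [0.145, 0.479, 0.231] pointing down, gripper open.
Joint ranges: [-2.72, 2.72], [-1.05, 1.87], [-1.09, 1.28], [-1.99, 2.15], [-1.42, 1.44], [-3.14, 3.14]. Speed limits (rad/s): [2.79, 2.79, 3.14, 3.14, 3.14, 3.14].

### API

Orientations are given as a unit quaternion [x, y, z, w].
In Python, from workcell import bot gives the robot as it stands.
- The arm moves only by the shell command python3 -m creep 'ROWS'. ROWS is JSON, one flat list of numbers, 5 for each row, row after row: the shift along the world's x, y, z in m, then the turn about the world's z in rad, then the finger opening in m, from 0 to 0.0854. In form: [x, y, z, twist, claw, x, y, z, twist, claw, ...]. A call has 1 to 10 rows; each row is the pose to reach, as a shift and turn from the pose commanded when the call began; what a row does not reach only later rows make up. A row lasts 1/12 s, in which the tool goes at most 41.7 mm and 7.16 degrees, less where a joint would pass 70% of its speed; a pose out of reach is approached as far as the arm can. A call with a gripper value outside its range is refused whole. The fingers move at their own pace and stop on an object; the grip force is fixed at half the most. Time passes only in rows, so rows that repeat a pose let the fingers close. It gives the time, the measured TCP pose, the force, the opening and the grip force at its end, in the units of the state.
- bot.get_obs(): the state, without advancing time (a new reading comes with each control period).
- bot.camera(name): name is "side" or "top" or "wrist"; returns a dict with "pixels" (400x640x3 uint8, red, green, blue), "camera_matrix" (3x3 intrinsics, pixels), "dist_coeffs" ([k1, k2, p1, p2, k3] as OpenCV has them; the pictures are not rectified), "extrinsics" (4x4, takes a point from world to camera coordinates); the wrist camera has in their place "T_tool_cam" (4x4, takes a point from camera to tool coordinates, whose origin is the TCP and whose axes are the flange's). Camera axes: x right, y down, z forward; pixel columns grow to the right and rows downward; lengths in m; the calibration is good to about 2 mm. A picture is of the moment at which its call begins: read the wrist's pose just before it. There is no depth.
- bot.job_done(): hands the job in; it is judged then, once.
Trained networks look in the newest picture that a camera, given by its name, has taken for a name from the list of things; names that differ only in an ending like _2 or _b are one class to them, and where a whole thing is asked for, a point or a joint stands for the part that bears it (a point fixed in the world has none). Each returns a list of dicts, best first, with "score" (0 to 1); they miss things now and then, are a little off and sometimes report something else, mostly with a low value. They report only what shows in the picture. A call takes as long as a camera call. They do not tell look-alikes from the thing itself.
- bot.look_for(camera, thing): "centre" ([column, row] as shares, 0 to 1, of the picture: columns of its width, rows of its height, amid what is visible of it).
- bot.place_of(camera, thing): "centre" ([column, row] as shares, 0 to 1, of the picture: columns of its width, rows of its height: a listed point, or the origin of a listed thing).
The state is a dict: "clock": time; "joint_pos": joint angles; "joint_vel": joint speeds; "tau": joint torques, N m; "eef_pos": TCP position; "tool_rot": TCP orientation; "ft_force": force on the tool from outside, world axes, zero at the start; "ft_torque": the same for the moment, N m; "grip_width": finger opening in m; "grasp_force": force on a finger pad.
Only numpy, scipy, OpenCV 4.12 (cv2) and the standard library are available. Lean on these libraries where they do the work, as an engineer would, in place of code of your own. Each camera call takes 0.05 s, during which the arm holds its last target. There are 200 camera calls.

### The job

Of the three tray rests on the counter, one holds the tray of croissants: pick up the wooden mallet by its handle and knock that rest's brass locking pin down with brisk blows, not a slow push, until it is fully home. Then put the mallet back with its head on the wooden board and let go. Leave the pins of the two empty rests standing, do not push any pin with the gripper, and do not disturb the other things on the counter.

Things in the scene. Friction and masses are not known exactly. Their poses are not given: they have to be found in the camera images.
- loaded_rest: steel tray rest holding the small tray of six croissants (up to 50 mm high): fixed deck 220 (x) x 170 (y) x 14 mm, origin at the centre of its underside, z up. Its pin stands on a round boss (48 mm wide, 60 mm high) at rest x = -85 mm, y = 0. The tray lies at +x; its tongue (50 mm wide, top 61 mm) reaches to the boss, ending in a 56 mm disc (top 62 mm) under the pin's head
- loaded_pin (a joint): how far the loaded rest's pin is down, m: 0 fully up, 0.030 fully home (head seated, hard stop). It starts between 0 and 0.008. A sprung friction pin: it stays where it is left and needs about 4 N to start and 5.5 N near home
- loaded_pin_top (a point): centre of the top face of that pin's brass mushroom head (36 mm wide, 10 mm thick, on a 16 mm shank); pin upright. 102 mm above the counter fully up, 72 mm when home; moves with the pin
- empty_rest_a: an identical tray rest with no tray, same frame; fixed
- empty_pin_a_top (a point): top centre of its identical pin, which also stands up (94 to 102 mm above the counter) and yields to the same force; must stay up
- empty_rest_b: the other identical rest with no tray; fixed
- empty_pin_b_top (a point): top centre of its pin, as for rest a; must stay up
- board: wooden board on the counter, fixed, 100 (x) x 230 (y) x 12 mm, origin at the centre of its underside, z up
- mallet: wooden mallet, about 0.36 kg, standing on one striking face on the board. Head: upright cylinder 60 mm wide, 80 mm high. Origin: centre of the lower face; z up along the head's axis; x along the handle, away from the head. Handle: flat-sided bar 22 mm wide (y), 26 mm high (z), from x = 30 to 170 mm, axis at z = 40 mm. Centre of mass at x = 13 mm, z = 40 mm. Strike with the lower face
- mallet_face (a point): centre of the mallet's lower striking face (the mallet's origin)
- mallet_head (a point): centre of the mallet's head, 40 mm above the lower face
- mallet_handle (a point): on the handle's axis, 75 mm from the head's axis: a place to grip
- jar: amber glass jar with a steel cap, 70 mm wide, 110 mm high; loose, a bystander, origin at the centre of its underside
- cup: white china cup, 76 mm wide, 65 mm high; loose, a bystander, origin at the centre of its underside
- bowl: steel bowl, 120 mm wide, 50 mm high; loose, a bystander, origin at the centre of its underside
- shaker: steel sugar shaker, 52 mm wide, 92 mm high; loose, a bystander, origin at the centre of its underside
- can: food can, 66 mm wide, 100 mm high; loose, a bystander, origin at the centre of its underside
- tin: open aluminium loaf tin, 90 (x) x 160 (y) x 50 mm; loose, a bystander, origin at the centre of its underside
- spatula: spatula, 200 mm long, lying on the counter; loose, a bystander, origin within it
Mind the look-alikes: they are no part of the job. There is more than one size of the mallet; the job needs the largest.

How it is judged:
By the outcome, as a careful person would: the job done as asked, in the order asked, and still so for the second after the job is handed in, with the robot touching nothing.
It also fails if it takes over 45 s, if anything falls off the work surface, if the arm or the gripper's body presses on something with over 40 N, if the wrist force passes 120 N, or if a joint passes its speed limit or range.

## Working session

There is one attempt and no reset: what is moved stays moved. The work goes in short steps, Python scripts to look and compute and a shell command to move; the robot and the scene stay as the last step left them, time stands still between calls to the robot, and variables do not carry over. Pictures are saved under pics/ and viewed, at most 10 in all, crops included, and the job is handed in when it is done.

```bash
mkdir -p pics
cat > h.py <<'E'
import numpy as np, cv2
from workcell import bot
def cam(n):
    o=bot.get_obs(); c=bot.camera(n)
    if n=='wrist':
        from scipy.spatial.transform import Rotation as R
        T=np.eye(4);T[:3,:3]=R.from_quat(o['tool_rot']).as_matrix();T[:3,3]=o['eef_pos']
        c['E']=np.linalg.inv(T@np.array(c['T_tool_cam']))
    else: c['E']=np.array(c['extrinsics'])
    return c
def save(c,f): cv2.imwrite('pics/'+f,cv2.cvtColor(c['pixels'],cv2.COLOR_RGB2BGR))
def ray(c,uv):
    p=cv2.undistortPoints(np.array([[uv]],float),np.array(c['camera_matrix'],float),np.array(c['dist_coeffs'],float))[0,0]
    R,t=c['E'][:3,:3],c['E'][:3,3]
    return -R.T@t, R.T@np.array([p[0],p[1],1])
def onz(c,uv,z):
    o,d=ray(c,uv); return o+d*(z-o[2])/d[2]
def tri(rays):
    A=0;b=0
    for o,d in rays:
        d=d/np.linalg.norm(d);M=np.eye(3)-np.outer(d,d);A=A+M;b=b+M@o
    return np.linalg.solve(A,b)
def px(d): return np.array(d['centre'])*[640,400]
def proj(c,P):
    r,_=cv2.Rodrigues(c['E'][:3,:3]);return cv2.projectPoints(np.array(P,float).reshape(-1,3),r,c['E'][:3,3],np.array(c['camera_matrix'],float),np.array(c['dist_coeffs'],float))[0][:,0]
E
python3 - <<'E'
from h import *
Z={'loaded_pin_top':.1,'loaded_rest':0,'empty_pin_a_top':.1,'board':0,'mallet_face':.012,'mallet_head':.052,'mallet_handle':.052,'jar':0,'cup':0,'bowl':0,'shaker':0,'can':0,'tin':0,'spatula':0}
for n in ['top','side']:
    c=cam(n);save(c,n+'0.png')
    for k,z in Z.items():
        for d in bot.place_of(n,k)[:5]:
            if d['score']>.25: print(n,k,round(d['score'],2),px(d).round(0),onz(c,px(d),z).round(3))
print(bot.get_obs())
E
```

```text
top loaded_pin_top 0.42 [243. 165.] [0.602 0.234 0.1  ]
top loaded_rest 0.77 [255. 144.] [0.687 0.214 0.   ]
top loaded_rest 0.51 [346. 205.] [ 0.48  -0.094  0.   ]
top empty_pin_a_top 0.63 [316. 146.] [0.662 0.008 0.1  ]
top board 0.66 [328. 204.] [ 0.485 -0.034  0.   ]
top mallet_face 0.79 [233. 247.] [0.342 0.278 0.012]
top mallet_face 0.72 [412. 254.] [ 0.316 -0.309  0.012]
top mallet_face 0.6 [342. 203.] [ 0.487 -0.079  0.012]
top mallet_head 0.83 [345. 204.] [ 0.483 -0.085  0.052]
top mallet_head 0.59 [416. 259.] [ 0.306 -0.313  0.052]
top mallet_head 0.56 [236. 250.] [0.335 0.262 0.052]
top mallet_head 0.37 [182. 251.] [0.333 0.432 0.052]
top mallet_handle 0.94 [399. 253.] [ 0.324 -0.26   0.052]
top mallet_handle 0.74 [250. 243.] [0.358 0.217 0.052]
top mallet_handle 0.7 [319. 205.] [ 0.478 -0.003  0.052]
top jar 0.68 [195. 224.] [0.416 0.409 0.   ]
top cup 0.61 [430. 217.] [ 0.442 -0.376  0.   ]
top bowl 0.78 [175. 162.] [0.623 0.481 0.   ]
top shaker 0.53 [175. 200.] [0.495 0.476 0.   ]
top tin 0.69 [462. 164.] [ 0.62  -0.489  0.   ]
top spatula 0.58 [181. 250.] [0.33  0.452
[... 1442 characters left out ...]
-0.   ]
{'clock': 1.5, 'joint_pos': array([1.27700150e+00, 2.40633616e-01, 4.98583605e-03, 1.33520654e+00,
       2.88181689e-05, 1.57083058e+00]), 'joint_vel': array([ 0.00036085, -0.00266899,  0.00098023, -0.00076625,  0.00022617,
        0.00026232]), 'tau': array([ 4.30102382e-04, -3.72214007e+01,  2.52683419e+01,  1.45868089e-03,
        9.51355628e-05,  2.12455035e-06]), 'eef_pos': array([0.14478187, 0.47856848, 0.23128424]), 'tool_rot': array([ 1.46386610e-01,  9.89227456e-01, -2.65778361e-05, -1.84980010e-05]), 'ft_force': array([ 0.67094599,  0.10845797, -0.02321136]), 'ft_torque': array([-0.02136797, -0.01097948,  0.00348719]), 'grasp_force': 0.0, 'grip_width': 0.08527515128989283}
```

View pics/top0.png

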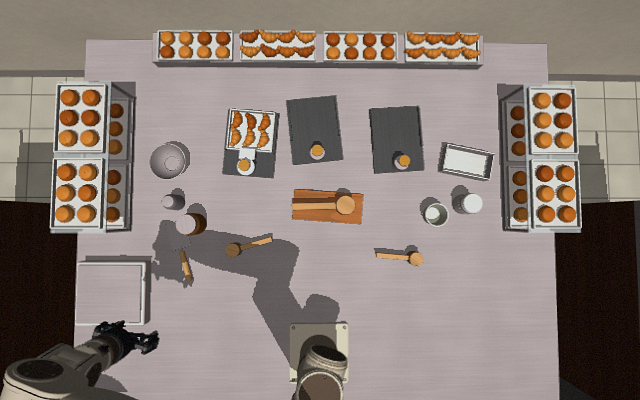

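View pics/side0.png

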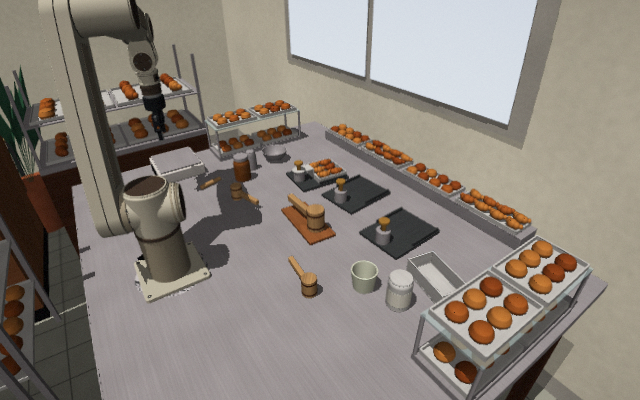

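The top picture shows three mallets. One is on the board, with its head at about (345,205). The other two are on the bare counter, with heads at (232,248) and (416,258). The one on the board has the largest head and stands on the board as described. The croissant tray sits on the left rest, whose pin is at (244,165). I'll check both in an enlarged crop and refine the positions.

Run:
```python
from h import *
cs={n:cam(n) for n in('top','side')}
im=cv2.cvtColor(cs['top']['pixels'],cv2.COLOR_RGB2BGR)
cv2.imwrite('pics/crop1.png',cv2.resize(im[90:275,210:440],None,fx=3.2,fy=3.2,interpolation=cv2.INTER_CUBIC))
def near(n,k,p):
    l=[d for d in bot.place_of(n,k) if np.linalg.norm(px(d)-p)<20]
    return px(l[0]) if l else None
for k,g in {'mallet_head':(.48,-.083,.052),'mallet_handle':(.478,-.003,.052),'mallet_face':(.48,-.083,.012),'loaded_pin_top':(.601,.234,.1),'loaded_rest':(.685,.22,0),'board':(.475,-.04,0)}.items():
    ps={n:near(n,k,proj(c,g)[0]) for n,c in cs.items()}
    r=[ray(cs[n],p) for n,p in ps.items() if p is not None]
    print(k,ps,tri(r).round(4) if len(r)==2 else '',[onz(cs[n],p,g[2]).round(3) for n,p in ps.items() if p is not None])
```

```text
mallet_head {'top': array([343.296, 203.4  ]), 'side': array([315.52, 218.6 ])} [ 0.4832 -0.0807  0.0477] [array([ 0.484, -0.081,  0.052]), array([ 0.479, -0.085,  0.052])]
mallet_handle {'top': array([319.488, 206.48 ]), 'side': array([302.592, 207.8  ])} [ 0.4752 -0.005   0.0526] [array([ 0.474, -0.004,  0.052]), array([ 0.477, -0.005,  0.052])]
mallet_face {'top': array([344.32, 203.92]), 'side': array([312.128, 228.   ])} [ 0.476  -0.0828  0.0129] [array([ 0.483, -0.087,  0.012]), array([ 0.469, -0.078,  0.012])]
loaded_pin_top {'top': None, 'side': array([296.512, 159.68 ])}  [array([0.605, 0.249, 0.1  ])]
loaded_rest {'top': array([250.88, 142.12]), 'side': array([314.496, 180.48 ])} [ 0.6892  0.2333 -0.0194] [array([0.692, 0.227, 0.   ]), array([0.665, 0.208, 0.   ])]
board {'top': array([327.424, 203.12 ]), 'side': array([303.232, 222.68 ])} [ 0.4769 -0.0262  0.0008] [array([ 0.486, -0.031,  0.   ]), array([ 0.468, -0.021,  0.   ])]
```

View pics/crop1.png

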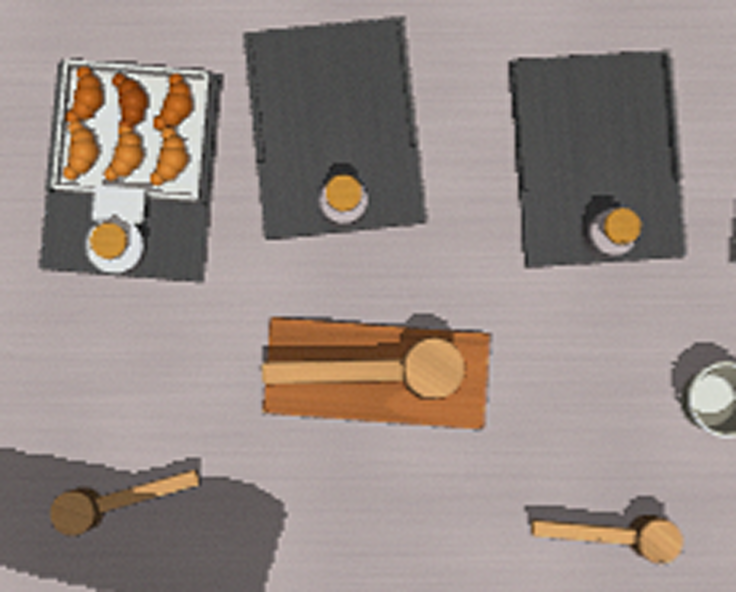

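The crop confirms it. The mallet on the board, with its head at crop (434,367), is clearly the largest. The croissant rest is the left one, with its pin at crop (108,240). I'll move above the handle now.

```bash
python3 -m creep '[0.03,-0.02,0.02,-0.12,0.0854, 0.05,-0.045,0.02,-0.24,0.0854, 0.07,-0.08,0.02,-0.36,0.0854, 0.09,-0.115,0.02,-0.48,0.0854, 0.11,-0.15,0.02,-0.6,0.0854, 0.13,-0.185,0.02,-0.72,0.0854, 0.15,-0.22,0.02,-0.84,0.0854, 0.17,-0.255,0.02,-0.96,0.0854, 0.19,-0.285,0.02,-1.08,0.0854, 0.21,-0.31,0.02,-1.2,0.0854]'
python3 -m creep '[0.02,-0.03,0,-0.04,0.0854, 0.04,-0.06,0,-0.04,0.0854, 0.06,-0.09,0,-0.04,0.0854, 0.08,-0.12,0,-0.04,0.0854, 0.1,-0.15,0,-0.04,0.0854, 0.115,-0.175,0,-0.04,0.0854, 0.123,-0.184,0,-0.04,0.0854, 0.123,-0.184,0,-0.04,0.0854, 0.123,-0.184,0,-0.04,0.0854]'
python3 - <<'E'
from h import *
c=cam('wrist');save(c,'w1.png');o=bot.get_obs();print(o['eef_pos'],o['tool_rot'],o['clock'])
for k,z in {'mallet_head':.052,'mallet_handle':.052,'mallet_face':.012}.items():
    for d in bot.place_of('wrist',k)[:3]: print(k,d['score'],px(d),onz(c,px(d),z).round(4))
for n in('top','side'):
    c=cam(n);print(n,[(round(d['score'],2),px(d).round(1),onz(c,px(d),.1).round(3)) for d in bot.place_of(n,'loaded_pin_top')[:3]])
E
```

```text
clock: 3.03
eef_pos: [0.3552, 0.1663, 0.2517]
tool_rot: [0.682, 0.731, 0.0, 0.0]
ft_force: [0.2, 0.6, -0.3]
grip_width: 0.0854
grasp_force: 0.0
clock: 3.78
eef_pos: [0.4776, -0.0154, 0.251]
tool_rot: [0.694, 0.72, -0.0, -0.001]
ft_force: [-0.0, 0.3, -0.7]
grip_width: 0.0855
grasp_force: 0.0
[ 0.47722371 -0.01480611  0.2511246 ] [ 6.93814660e-01  7.20153361e-01 -1.39260093e-04 -5.78555417e-04] 3.8333
mallet_head 0.56 [501.184 152.2  ] [0.6973 0.0217 0.052 ]
mallet_face 0.91 [322.368 216.52 ] [ 0.4833 -0.0847  0.012 ]
top [(0.41, array([242.4, 164.4]), array([0.603, 0.235, 0.1  ]))]
side [(0.49, array([294.4, 159.1]), array([0.601, 0.259, 0.1  ]))]
```

View pics/w1.png

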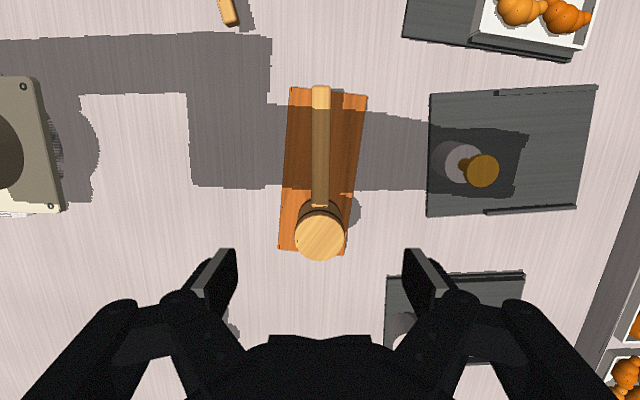

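The wrist view shows the handle running from (321,86) to (320,200) and the head's top face at (320,236). The handle lies along the tool's x axis and centred between the fingers. I'll compute its axis.

Run:
```python
from h import *
c=cam('wrist')
print('end',onz(c,(321,86),.065),'near',onz(c,(320,196),.065),'headtop',onz(c,(320,236),.092))
hsv=cv2.cvtColor(c['pixels'],cv2.COLOR_RGB2HSV)
g=c['pixels'].astype(int)
for v in (100,140,180): print(v,[(u,tuple(g[v,u])) for u in range(302,340,2)])
```

```text
end [0.4745844  0.08718637 0.065     ] near [ 0.47842843 -0.03788883  0.065     ] headtop [ 0.47995444 -0.07841746  0.092     ]
100 [(302, (np.int64(207), np.int64(127), np.int64(60))), (304, (np.int64(216), np.int64(131), np.int64(63))), (306, (np.int64(218), np.int64(132), np.int64(66))), (308, (np.int64(207), np.int64(124), np.int64(62))), (310, (np.int64(205), np.int64(123), np.int64(65))), (312, (np.int64(229), np.int64(178), np.int64(109))), (314, (np.int64(236), np.int64(186), np.int64(112))), (316, (np.int64(238), np.int64(189), np.int64(111))), (318, (np.int64(238), np.int64(189), np.int64(118))), (320, (np.int64(242), np.int64(195), np.int64(119))), (322, (np.int64(242), np.int64(195), np.int64(119))), (324, (np.int64(233), np.int64(182), np.int64(116))), (326, (np.int64(232), np.int64(183), np.int64(115))), (328, (np.int64(225), np.int64(170), np.int64(105))), (330, (np.int64(138), np.int64(106), np.int64(62))), (332, (np.int64(124), np.int64(75), np.int64(38))), (334, (np.int64(115), np.int64(73), np.int64(42))), (336, (np.int64(119), np.int64(71), np.int64(32))), (338, (
[... 1343 characters left out ...]
), np.int64(57))), (314, (np.int64(135), np.int64(104), np.int64(65))), (316, (np.int64(135), np.int64(100), np.int64(63))), (318, (np.int64(137), np.int64(103), np.int64(61))), (320, (np.int64(142), np.int64(107), np.int64(68))), (322, (np.int64(133), np.int64(101), np.int64(61))), (324, (np.int64(127), np.int64(96), np.int64(60))), (326, (np.int64(130), np.int64(100), np.int64(60))), (328, (np.int64(110), np.int64(78), np.int64(53))), (330, (np.int64(111), np.int64(67), np.int64(31))), (332, (np.int64(120), np.int64(73), np.int64(40))), (334, (np.int64(114), np.int64(69), np.int64(30))), (336, (np.int64(116), np.int64(72), np.int64(33))), (338, (np.int64(109), np.int64(66), np.int64(30)))]
```

```bash
python3 -m creep '[0,0,-0.03,0,0.0854, 0,0,-0.065,0,0.0854, 0,0,-0.1,0,0.0854, 0,0,-0.135,0,0.0854, 0,0,-0.165,0,0.0854, 0,0,-0.19,0,0.0854, 0,0,-0.207,0,0.0854, 0,0,-0.217,0,0.0854, 0,0,-0.218,0,0.0854, 0,0,-0.218,0,0.0854]' && python3 -m creep '[0,0,0,0,0, 0,0,0,0,0, 0,0,0,0,0, 0,0,0,0,0, 0,0,0,0,0, 0,0,0,0,0, 0,0,0,0,0, 0,0,0,0,0, 0,0,0,0,0, 0,0,0,0,0]'
```

```text
clock: 5.07
eef_pos: [0.4773, -0.0152, 0.0329]
tool_rot: [0.694, 0.72, -0.001, -0.001]
ft_force: [0.9, 0.1, 0.8]
grip_width: 0.0854
grasp_force: 0.0
clock: 5.9
eef_pos: [0.4781, -0.0154, 0.0339]
tool_rot: [0.694, 0.72, 0.0, 0.0]
ft_force: [-1.2, 2.1, 5.3]
grip_width: 0.0211
grasp_force: 61.8
```

```bash
python3 -m creep '[0,0,0.015,0,0, 0,0,0.04,0,0, 0,0,0.07,0,0, 0,0,0.1,0,0, 0,0,0.13,0,0, 0,0,0.16,0,0, 0,0,0.185,0,0, 0,0,0.2,0,0, 0.005,0.02,0.2,0,0, 0.015,0.05,0.2,0,0]' && python3 -m creep '[0.01,0.03,0,0,0, 0.02,0.06,0,0,0, 0.03,0.09,0,0,0, 0.04,0.12,0,0,0, 0.05,0.15,0,0,0, 0.056,0.17,0,0,0, 0.059,0.18,0,0,0, 0.06,0.185,0,0,0, 0.06,0.185,0,0,0]'
python3 - <<'E'
from h import *
c=cam('wrist');save(c,'w2.png');o=bot.get_obs();print(o['eef_pos'],o['tool_rot'],o['clock'],o['grip_width'])
for k,z in {'loaded_pin_top':.1,'mallet_face':.21,'mallet_head':.25,'loaded_rest':0}.items():
    for d in bot.place_of('wrist',k)[:3]: print(k,d['score'],px(d),onz(c,px(d),z).round(4))
for n in('top','side'):
    c=cam(n);save(c,n+'2.png')
    for k in('mallet_head','mallet_face','mallet_handle'): print(n,k,[(round(d['score'],2),px(d).round(1)) for d in bot.place_of(n,k)[:3]])
    print(proj(c,[.54,.15,.21]))
E
```

```text
clock: 6.73
eef_pos: [0.4926, 0.0333, 0.2341]
tool_rot: [0.696, 0.718, 0.0, 0.0]
ft_force: [0.3, 0.6, -3.4]
grip_width: 0.0212
grasp_force: 60.6
clock: 7.48
eef_pos: [0.5523, 0.2201, 0.2321]
tool_rot: [0.693, 0.72, -0.001, -0.001]
ft_force: [-0.6, -0.4, -3.8]
grip_width: 0.0213
grasp_force: 60.6
[0.55227054 0.21905171 0.23245588] [ 6.93879217e-01  7.20090619e-01 -1.03900556e-03 -2.32373053e-04] 7.5333 0.020736518313514644
loaded_pin_top 0.66 [369.472 176.08 ] [0.6003 0.2355 0.1   ]
loaded_pin_top 0.66 [318.72 318.32] [0.5564 0.0629 0.1   ]
loaded_pin_top 0.49 [210.688  12.2  ] [0.4515 0.3745 0.1   ]
mallet_face 0.63 [152.384 123.52 ] [0.4531 0.2854 0.21  ]
mallet_head 0.85 [140.288 125.4  ] [0.4707 0.2868 0.25  ]
mallet_head 0.55 [210.816  10.88 ] [0.5046 0.3318 0.25  ]
loaded_rest 0.95 [420.416 168.8  ] [0.6869 0.2266 0.    ]
top mallet_head [(0.69, array([262.4, 174.7])), (0.54, array([415.6, 259.3])), (0.28, array([184. , 250.9]))]
top mallet_face [(0.92, array([263.7, 176.9])), (0.91, array([412.5, 258.1])), (0.56, array([182.7, 247.7]))]
top mallet_handle [(0.72, array([237.1, 178.1])), (0.63, array([397.4, 257.7]))]
[[265.08242216 181.28994906]]
side mallet_head [(0.86, array([236.1, 190.2])), (0.84, array([296.5, 136.2])), (0.74, array([306.4, 284.1]))]
side mallet_face [(0.98, array([306.2, 292.4])), (0.68, array([295.9, 145.8])), (0.58, array([235.2, 195.6]))]
side mallet_handle [(0.88, array([282.8, 128. ])), (0.86, array([301.3, 272.3])), (0.59, array([242.6, 193.8]))]
[[293.58345005 147.67337895]]
```

View pics/w2.png

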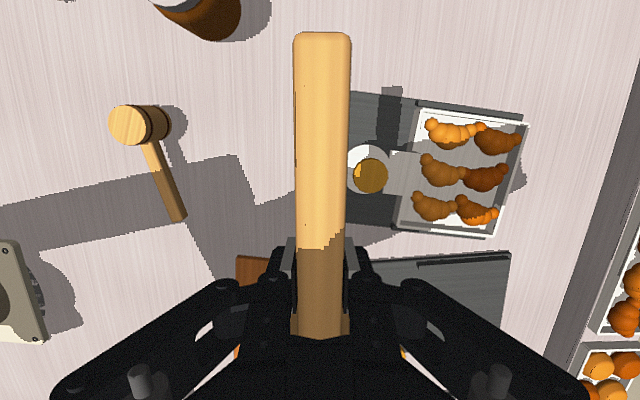

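The wrist view shows the pin's head at (370,176) and the handle held centrally, with its end at about (322,33). Next I'll check for tilt in the grip.

Run:
```python
from h import *
w=cam('wrist');t=cam('top');s=cam('side')
for k,a,b in(('head',(262.4,174.7),(296.5,136.2)),('face',(263.7,176.9),(295.9,145.8)),('handle',(237.1,178.1),(282.8,128))):
    print(k,tri([ray(t,a),ray(s,b)]).round(4))
o=bot.get_obs();p=o['eef_pos'];print(p)
for tilt in(-8,-4,0,4,8):
    th=np.radians(tilt);u=np.array([-.037*np.cos(th),np.cos(th),np.sin(th)])
    print(tilt,proj(w,p+[0,0,.019]+u*.102+np.array([0,0,.013])))
```

```text
head [0.5548 0.1516 0.2515]
face [0.5521 0.1536 0.213 ]
handle [0.5403 0.2187 0.2655]
[0.55279757 0.21958521 0.23331302]
-8 [[321.66374502  43.94858684]]
-4 [[321.82130212  37.51847079]]
0 [[321.998258    31.72496803]]
4 [[322.19737436  26.75653375]]
8 [[322.42183249  22.85278628]]
```

The mallet is held level and there has been no slip. I'll move above the pin.

```bash
python3 -m creep '[0.01,0.02,-0.005,0,0, 0.025,0.045,-0.015,0,0, 0.038,0.07,-0.028,0,0, 0.044,0.081,-0.036,0,0, 0.046,0.0835,-0.038,0,0, 0.046,0.0835,-0.038,0,0, 0.046,0.0835,-0.038,0,0, 0.046,0.0835,-0.038,0,0]'
python3 - <<'E'
from h import *
print(bot.get_obs()['joint_pos'].round(2))
t=cam('top');s=cam('side')
S=cv2.cvtColor(s['pixels'],cv2.COLOR_RGB2BGR)[90:215,240:380]
T=cv2.cvtColor(t['pixels'],cv2.COLOR_RGB2BGR)[90:215,200:320]
cv2.imwrite('pics/c3.png',cv2.resize(np.hstack([T,S]),None,fx=3,fy=3,interpolation=cv2.INTER_CUBIC))
def near(n,c,k,g):
    l=[d for d in bot.place_of(n,k) if np.linalg.norm(px(d)-proj(c,g)[0])<15]
    return ray(c,px(l[0])) if l else None
for k,g in(('mallet_head',(.601,.235,.213)),('mallet_face',(.601,.235,.173)),('mallet_handle',(.598,.31,.213))):
    r=[x for x in(near('top',t,k,g),near('side',s,k,g)) if x is not None]
    print(k,len(r),tri(r).round(4) if len(r)==2 else [(o+d*(g[2]-o[2])/d[2]).round(4) for o,d in r])
print([(d['score'],px(d),onz(s,px(d),.1)) for d in bot.place_of('side','loaded_pin_top')[:2]], proj(s,[[.601,.235,.102],[.601,.235,.094],[.601,.235,.072]]))
E
```

```text
clock: 8.95
eef_pos: [0.5988, 0.3023, 0.1962]
tool_rot: [0.694, 0.72, 0.0, 0.0]
ft_force: [1.0, 0.1, -3.2]
grip_width: 0.0209
grasp_force: 60.6
[ 0.47  0.61  0.47  1.44 -0.    2.  ]
mallet_head 2 [0.6041 0.2324 0.2086]
mallet_face 2 [0.6012 0.2399 0.183 ]
mallet_handle 2 [0.5969 0.3095 0.2203]
[(0.52, array([298.88, 160.8 ]), array([0.60790135, 0.23443602, 0.1       ]))] [[297.34638315 160.76122821]
 [297.43626297 162.49558505]
 [297.68120188 167.21623099]]
```

View pics/c3.png

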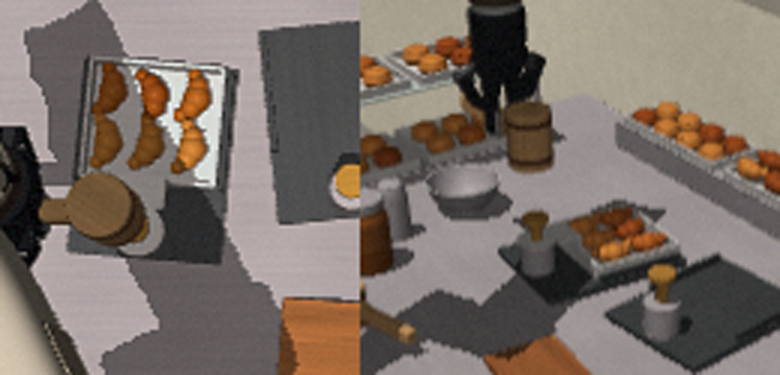

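The crop shows the mallet head over the left pin. In the side half the mallet is at about (528,140) and the pin's head at about (536,222). They are aligned to within a few millimetres, so I'll deliver the first blow.

```bash
python3 -m creep '[0,0,-0.015,0,0, 0,0,-0.055,0,0, 0,0,-0.095,0,0, 0,0,-0.06,0,0, 0,0,-0.02,0,0, 0,0,0,0,0, 0,0,0,0,0, 0,0,0,0,0]'
python3 - <<'E'
from h import *
s=cam('side')
print([(d['score'],px(d)) for d in bot.place_of('side','loaded_pin_top')[:2]])
S=cv2.cvtColor(s['pixels'],cv2.COLOR_RGB2BGR)[140:195,270:340]
cv2.imwrite('pics/c4.png',cv2.resize(S,None,fx=8,fy=8,interpolation=cv2.INTER_CUBIC))
E
```

```text
clock: 10.07
eef_pos: [0.5999, 0.3037, 0.1975]
tool_rot: [0.694, 0.72, 0.002, 0.001]
ft_force: [-0.8, 0.0, -3.1]
grip_width: 0.021
grasp_force: 61.0
[(0.4, array([299.328, 167.68 ]))]
```

View pics/c4.png

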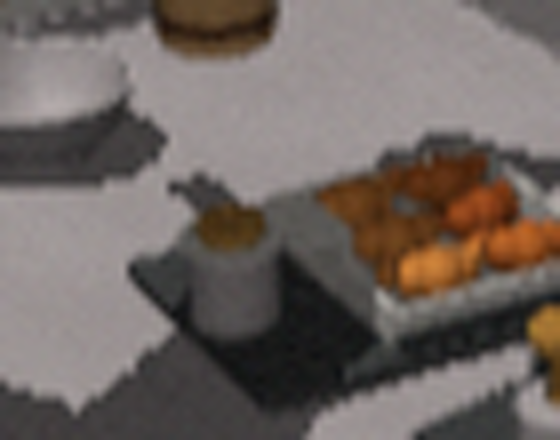

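The crop shows the brass head nearly down on the boss at (230,228), at about image row 167 where I predict the home row to be 167.2. Pixels can't prove the last millimetres, so I'll give two more blows to seat it.

```bash
python3 -m creep '[0,0,-0.022,0,0, 0,0,-0.062,0,0, 0,0,-0.102,0,0, 0,0,-0.07,0,0, 0,0,-0.03,0,0, 0,0,0,0,0, 0,0,0,0,0, 0,0,0,0,0]' && python3 -m creep '[0,0,-0.026,0,0, 0,0,-0.066,0,0, 0,0,-0.106,0,0, 0,0,-0.07,0,0, 0,0,-0.03,0,0, 0,0,0,0,0, 0,0,0,0,0, 0,0,0,0,0]'
python3 - <<'E'
from h import *
w=cam('wrist');s=cam('side');p=bot.get_obs()['eef_pos']
print([(d['score'],px(d)) for d in bot.place_of('side','loaded_pin_top')[:2]])
h=cv2.cvtColor(w['pixels'],cv2.COLOR_RGB2BGR)[0:260,220:420]
S=cv2.cvtColor(s['pixels'],cv2.COLOR_RGB2BGR)[140:205,270:350]
cv2.imwrite('pics/c5.png',np.hstack([cv2.resize(h,(400,520)),cv2.resize(S,(400,520)[:1]+(325,),interpolation=cv2.INTER_CUBIC) if 0 else cv2.copyMakeBorder(cv2.resize(S,(400,325),interpolation=cv2.INTER_CUBIC),0,195,0,0,cv2.BORDER_CONSTANT)]))
for tilt in(-6,-3,0,3,6):
    th=np.radians(tilt);u=np.array([-.037*np.cos(th),np.cos(th),np.sin(th)])
    print(tilt,proj(w,p+[0,0,.019]+u*.102+np.array([0,0,.013])))
E
```

```text
clock: 10.83
eef_pos: [0.5995, 0.3035, 0.1964]
tool_rot: [0.694, 0.72, 0.001, 0.0]
ft_force: [-0.2, -0.5, -3.5]
grip_width: 0.0217
grasp_force: 64.7
clock: 11.5
eef_pos: [0.599, 0.3032, 0.1952]
tool_rot: [0.694, 0.72, 0.0, 0.0]
ft_force: [0.2, 0.4, -4.2]
grip_width: 0.0213
grasp_force: 68.7
[(0.42, array([294.976, 168.92 ]))]
-6 [[317.33537449  45.18853799]]
-3 [[317.25130506  40.87375881]]
0 [[317.15975921  36.96055145]]
3 [[317.05999263  33.52991205]]
6 [[316.95118675  30.67801165]]
```

View pics/c5.png

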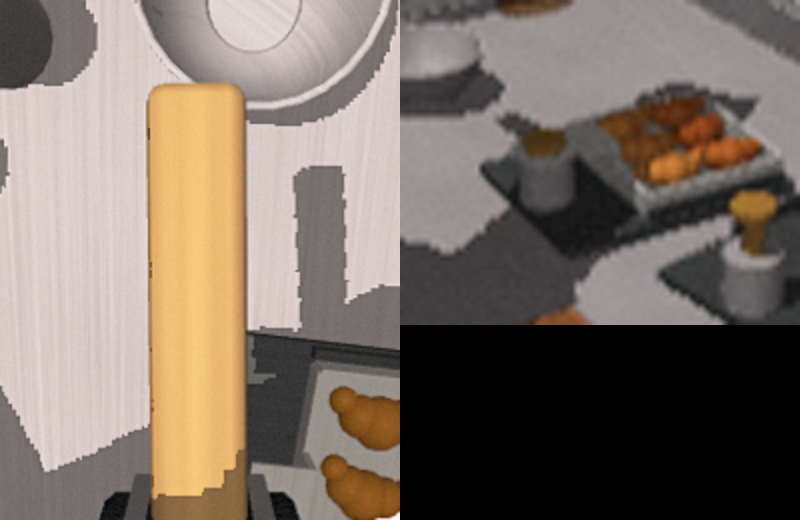

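The handle end now sits at row 42, about 3° head-up, so the blows reached something solid. I'll give one more, slightly deeper blow to make sure the pin is seated, then measure.

```bash
python3 -m creep '[0,0,-0.031,0,0, 0,0,-0.071,0,0, 0,0,-0.111,0,0, 0,0,-0.075,0,0, 0,0,-0.035,0,0, 0,0,0,0,0, 0,0,0,0,0, 0,0,0,0,0]'
python3 - <<'E'
from h import *
w=cam('wrist')
g=w['pixels'].astype(int);col=g[15:70,312:324].mean(1)
print([(15+i,tuple(col[i].astype(int))) for i in range(15,42,2)])
E
python3 -m creep '[-0.02,-0.03,0,0,0, -0.04,-0.06,0,0,0, -0.06,-0.09,0.01,0,0, -0.07,-0.105,0.02,0,0, -0.07,-0.105,0.02,0,0, -0.07,-0.105,0.02,0,0]'
python3 - <<'E'
from h import *
o=bot.get_obs();print(o['eef_pos'])
w=cam('wrist');save(w,'w6.png')
for d in bot.place_of('wrist','loaded_pin_top')[:3]: print(d['score'],px(d),onz(w,px(d),.072))
print(proj(w,[[.601,.235,z] for z in(.102,.082,.077,.072)]))
for n in('top','side'):
    c=cam(n);print(n,[(round(d['score'],2),px(d)) for k in('loaded_pin_top','empty_pin_a_top') for d in bot.place_of(n,k)[:2]], proj(c,[[.601,.235,z] for z in(.082,.077,.072)]))
E
```

```text
clock: 12.32
eef_pos: [0.5995, 0.3035, 0.1963]
tool_rot: [0.694, 0.72, 0.001, 0.0]
ft_force: [-0.5, -0.7, -3.9]
grip_width: 0.0212
grasp_force: 71.8
[(30, (np.int64(147), np.int64(138), np.int64(135))), (32, (np.int64(142), np.int64(133), np.int64(131))), (34, (np.int64(136), np.int64(127), np.int64(126))), (36, (np.int64(131), np.int64(121), np.int64(119))), (38, (np.int64(130), np.int64(122), np.int64(120))), (40, (np.int64(144), np.int64(135), np.int64(134))), (42, (np.int64(170), np.int64(158), np.int64(156))), (44, (np.int64(197), np.int64(185), np.int64(181))), (46, (np.int64(217), np.int64(206), np.int64(205))), (48, (np.int64(185), np.int64(143), np.int64(96))), (50, (np.int64(222), np.int64(168), np.int64(103))), (52, (np.int64(238), np.int64(191), np.int64(118))), (54, (np.int64(238), np.int64(191), np.int64(116))), (56, (np.int64(238), np.int64(191), np.int64(117)))]
clock: 12.87
eef_pos: [0.5274, 0.1969, 0.2136]
tool_rot: [0.694, 0.72, -0.001, -0.001]
ft_force: [0.5, 0.9, -3.4]
grip_width: 0.0213
grasp_force: 71.7
[0.52741466 0.19688867 0.21359138]
0.68 [393.088 154.92 ] [0.59896253 0.23272872 0.072     ]
[[403.75444998 157.41990894]
 [397.95698356 154.19184764]
 [396.63077295 153.4539318 ]
 [395.34890361 152.74087344]]
top [(0.68, array([315.52, 147.4 ]))] [[243.47612609 165.65406137]
 [243.7707326  165.86358234]
 [244.06295402 166.07140618]]
side [(0.57, array([293.12, 136.08])), (0.38, array([297.024, 165.6  ])), (0.71, array([400.128, 304.2  ])), (0.64, array([340.992, 178.68 ]))] [[297.57026994 165.07931552]
 [297.62581977 166.14960519]
 [297.68120188 167.21623099]]
```

View pics/w6.png

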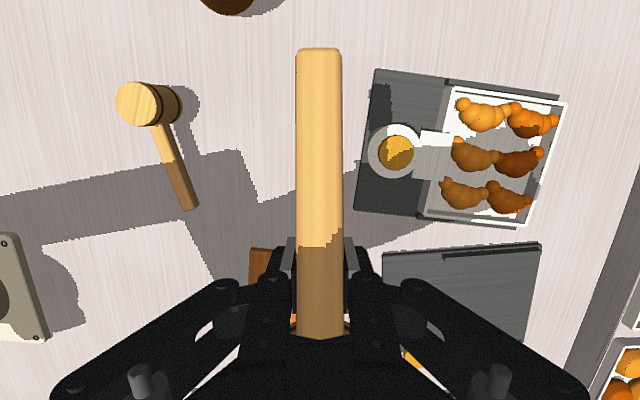

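The wrist view shows the brass head sitting on the tray's white disc at (397,153), with the croissants undisturbed. The handle tilt grew about 5 mm at the head when the command went 5 mm deeper, so the pin stopped the mallet dead and should be at its hard stop. I'll check that numerically from an oblique view.

```bash
python3 -m creep '[-0.03,0.005,0,0,0, -0.06,0.01,-0.005,0,0, -0.09,0.015,-0.01,0,0, -0.115,0.02,-0.015,0,0, -0.12,0.02,-0.015,0,0, -0.12,0.02,-0.015,0,0, -0.12,0.02,-0.015,0,0]'
python3 - <<'E'
from h import *
o=bot.get_obs();print(o['eef_pos'])
w=cam('wrist')
print([(d['score'],px(d)) for d in bot.place_of('wrist','loaded_pin_top')[:3]])
print(proj(w,[[.601,.235,z] for z in(.082,.077,.072,.062)]))
im=cv2.cvtColor(w['pixels'],cv2.COLOR_RGB2BGR);u,v=proj(w,[.601,.235,.07])[0].astype(int)
C=im[max(v-50,0):v+50,max(u-60,0):min(u+60,640)]
cv2.imwrite('pics/c7.png',cv2.resize(C,None,fx=5,fy=5,interpolation=cv2.INTER_CUBIC));print(u,v)
E
```

```text
clock: 13.85
eef_pos: [0.4096, 0.2186, 0.2009]
tool_rot: [0.694, 0.72, 0.001, 0.001]
ft_force: [0.8, 1.2, -3.1]
grip_width: 0.0214
grasp_force: 71.6
[0.40958108 0.21862253 0.2008678 ]
[(0.86, array([508.48, 181.4 ]))]
[[517.51936023 184.0509972 ]
 [514.19501133 182.80720476]
 [510.9773814  181.60454567]
 [504.84289365 179.31489755]]
509 181
```

View pics/c7.png

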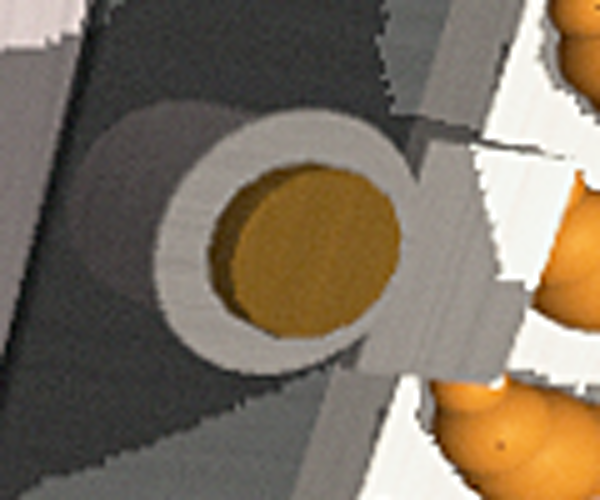

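The oblique crop shows the head seated flush on the disc with no shank visible. The head's top centre is at crop (315,250) and the disc centre at (285,243). That is 6 px apart, where a 10 mm thick seated head predicts 6.1 px, so the pin is home. Now I'll take the mallet back to the board.

```bash
python3 -m creep '[0.009,-0.03,0,0,0, 0.018,-0.06,0,0,0, 0.027,-0.09,0,0,0, 0.036,-0.12,0,0,0, 0.045,-0.15,0,0,0, 0.054,-0.18,0,0,0, 0.063,-0.21,0,0,0, 0.068,-0.23,0,0,0, 0.069,-0.234,0,0,0, 0.069,-0.234,0,0,0]' && python3 -m creep '[0,0,-0.02,0,0, 0,0,-0.05,0,0, 0,0,-0.08,0,0, 0,0,-0.11,0,0, 0,0,-0.13,0,0, 0,0,-0.145,0,0, 0,0,-0.155,0,0, 0,0,-0.16,0,0, 0,0,-0.16,0,0, 0,0,-0.16,0,0]'
```

```text
clock: 14.78
eef_pos: [0.4789, -0.0179, 0.2001]
tool_rot: [0.695, 0.719, 0.0, 0.0]
ft_force: [0.2, 0.6, -3.8]
grip_width: 0.0212
grasp_force: 71.6
clock: 15.62
eef_pos: [0.4782, -0.0154, 0.0406]
tool_rot: [0.694, 0.72, 0.0, 0.0]
ft_force: [0.2, 0.4, -2.8]
grip_width: 0.0212
grasp_force: 71.5
```

```bash
python3 -m creep '[0,0,-0.002,0,0, 0,0,-0.004,0,0, 0,0,-0.006,0,0, 0,0,-0.008,0,0, 0,0,-0.009,0,0, 0,0,-0.009,0,0, 0,0,-0.009,0,0]'
```

```text
clock: 16.2
eef_pos: [0.4791, -0.0164, 0.0321]
tool_rot: [0.694, 0.72, 0.001, 0.001]
ft_force: [1.5, -3.3, 4.6]
grip_width: 0.0209
grasp_force: 72.3
```

The mallet is touching the board, so I'll release and lift away.

```bash
python3 -m creep '[0,0,0,0,0.03, 0,0,0,0,0.03, 0,0,0,0,0.03, 0,0,0,0,0.0854, 0,0,0,0,0.0854, 0,0,0,0,0.0854, 0,0,0,0,0.0854, 0,0,0,0,0.0854, 0,0,0,0,0.0854, 0,0,0,0,0.0854]' && python3 -m creep '[0,0,0.02,0,0.0854, 0,0,0.05,0,0.0854, 0,0,0.08,0,0.0854, 0,0,0.11,0,0.0854, 0,0,0.14,0,0.0854, 0,0,0.17,0,0.0854, 0,0,0.2,0,0.0854, 0,0,0.21,0,0.0854, 0,0,0.21,0,0.0854, 0,0,0.21,0,0.0854]'
python3 - <<'E'
from h import *
w=cam('wrist')
print([(d['score'],px(d),onz(w,px(d),.012)) for d in bot.place_of('wrist','mallet_face')[:2]])
s=cam('side');t=cam('top')
for n,c in(('top',t),('side',s)):
    for k,z in{'mallet_head':.052,'mallet_face':.012,'mallet_handle':.052,'loaded_pin_top':.072,'empty_pin_a_top':.1,'jar':0,'cup':0,'bowl':0,'shaker':0,'can':0,'tin':0,'spatula':0}.items():
        print(n,k,[(round(d['score'],2),onz(c,px(d),z)[:2].round(3)) for d in bot.place_of(n,k)[:3] if d['score']>.35])
g=w['pixels'].astype(int)
print('handle top edge rows/cols', [np.where((g[v,280:360,0]-g[v,280:360,2]>60))[0][[0,-1]]+280 for v in(110,150)])
a=cv2.imread('pics/side0.png')[120:320,200:460].astype(int);b=cv2.cvtColor(s['pixels'],cv2.COLOR_RGB2BGR)[120:320,200:460].astype(int)
m=(abs(a-b).sum(2)>90).astype(np.uint8);n_,l,st,ce=cv2.connectedComponentsWithStats(m)
print([(st[i][4],(ce[i]+[200,120]).round()) for i in range(1,n_) if st[i][4]>25])
E
```

```text
clock: 17.03
eef_pos: [0.4778, -0.0159, 0.0313]
tool_rot: [0.694, 0.72, 0.0, 0.0]
ft_force: [-0.5, -0.6, 0.2]
grip_width: 0.0853
grasp_force: 0.0
clock: 17.87
eef_pos: [0.478, -0.016, 0.2415]
tool_rot: [0.694, 0.72, 0.0, 0.0]
ft_force: [-0.3, -0.4, -0.8]
grip_width: 0.0852
grasp_force: 0.0
[(0.7, array([322.496, 217.48 ]), array([ 0.48432708, -0.08329932,  0.012     ]))]
top mallet_head [(0.62, array([0.336, 0.26 ])), (0.57, array([ 0.299, -0.315]))]
top mallet_face [(0.82, array([0.334, 0.276])), (0.56, array([ 0.323, -0.3  ]))]
top mallet_handle [(0.66, array([ 0.314, -0.245])), (0.61, array([0.361, 0.208]))]
top loaded_pin_top [(0.51, array([0.609, 0.228]))]
top empty_pin_a_top [(0.65, array([0.66 , 0.008]))]
top jar [(0.85, array([0.424, 0.408]))]
top cup [(0.7, array([ 0.436, -0.373]))]
top bowl [(0.76, array([0.625, 0.492]))]
top shaker [(0.61, array([0.489, 0.465]))]
top can []
top tin [(0.68, array([ 0.628, -0.491]))]
top spatula [(0.93, array([0.338, 0.449]))]
side mallet_head [(0.8, array([0.321, 0.227])), (0.78, array([ 0.296, -0.334])), (0.56, array([ 0.489, -0.077]))]
si
[... 552 characters left out ...]
73, array([ 0.477, -0.481])), (0.5, array([ 0.45 , -0.391])), (0.5, array([0.604, 0.5  ]))]
side tin [(0.66, array([ 0.62 , -0.498]))]
side spatula [(0.75, array([0.327, 0.422]))]
handle top edge rows/cols [array([287, 359]), array([284, 358])]
[(np.int32(1076), array([301., 137.])), (np.int32(91), array([298., 166.])), (np.int32(1670), array([225., 198.])), (np.int32(39), array([340., 180.])), (np.int32(66), array([337., 193.])), (np.int32(171), array([353., 198.])), (np.int32(128), array([299., 203.])), (np.int32(257), array([330., 209.])), (np.int32(1177), array([277., 224.])), (np.int32(84), array([228., 232.])), (np.int32(181), array([224., 253.])), (np.int32(108), array([209., 270.]))]
```

The mallet is back on the board at its original place, the bystanders and empty pins are where they were, and the gripper is clear. I'll hand the job in.

```bash
python3 -c "
from workcell import bot
print(bot.job_done())"
```

```text
the job is handed in; nothing more can be done
None
```

The croissant rest's pin was knocked fully home with four brisk mallet blows, the mallet is back with its head on the board and released, the empty rests' pins still stand, and the job was handed in at about 18 s on the robot's clock (the hand-in returned no verdict).

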